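Loosen the left-hand knob of the skimmer pump

ROBOT

A 6-joint arm with a two-finger parallel gripper is mounted at the origin on the work surface. World frame = base frame: x ahead of the robot, y to its left, z up, the work surface at z = 0. Lengths are in mm, angles in rad, forces in N, time in s.
With the tool pointing down it reaches from about 350 to 975 mm from the base axis. Payload 7.1 kg.
Tool frame: the origin (TCP) lies between the finger pads; the fingertips stand 19 mm ahead of it and the grasp point (between the pads) is the TCP; y points along the fingers, z is the direction in which the jaws open and shut, and the axes are right-handed (so a half turn about y gives the same grasp; the last joint's range is limited). The gripper opens to 88 mm and grips with 3 to 60 N. Pads are 20 mm wide; open, the fingers measure 115 mm over their backs; the gripper's body (75 mm by 178 mm) begins 61 mm behind the grasp point.
Start: joints at [-1.271, 0.423, 1.63, -0, 1.089, -0.019], TCP at [195.91, -593.485, 241.675] pointing down, gripper open.
Joint ranges: [-3, 3], [-0.9, 2.11], [0.09, 2.58], [-1.31, 4.45], [0.11, 2.69], [-2.54, 2.54]. Speed limits (rad/s): [2.39, 2.39, 3.01, 3.14, 3.14, 3.14].

INTERFACE

Orientations are given as a rotation vector (axis times angle).
In Python, from workcell import ctrl gives the robot as it stands.
- The arm moves only by the tool servo_tool, never from a script. Its argument "moves" is text: rows parted by semicolons, each of 6 numbers parted by spaces: the shift along the world's x, y, z in m, then the turn, a rotation vector about the world's x, y, z in degrees. A call has 1 to 8 rows; each row is the pose to reach, as a shift and turn from the pose commanded when the call began; what a row does not reach only later rows make up. A row lasts 1/8 s, in which the tool goes at most 62.5 mm and 10.7 degrees, less where a joint would pass 70% of its speed; a pose out of reach is approached as far as the arm can. A call with a gripper value outside its range is refused whole. "hand" is the closure in counts, from 0 (fully open) to 255 (shut), set as the call begins (left out, the last holds). The fingers move at their own pace and stop on an object; the grip force is fixed at half the most. Time passes only in rows, so rows that repeat a pose let the fingers close. It gives the time, the measured TCP pose, the force and the opening at its end, in the units of the state.
- ctrl.get_obs(): the state, without advancing time (a new reading comes with each control period).
- ctrl.get_image(name): name is "scene" or "top" or "wrist"; returns a dict with "pixels" (384x512x3 uint8, red, green, blue), "depth" (384x512 float32, mm along the optical axis (not along the pixel's ray), 0 where there is no reading), "vertical_fov" (degrees; the focal length in pixels is half the picture's height over the tangent of half this angle, whatever the lens; pixels are square), "cx", "cy" (the principal point, pixels), "k1" (the pictures are not rectified: a ray, as slopes to the right and down, at radius r is drawn at 1 + k1 r^2 times it, then the intrinsics apply), "xyz" and "attitude" of the camera in the world; the wrist camera has in their place "T_tool_cam" (4x4, takes a point from camera to tool coordinates, whose origin is the TCP and whose axes are the tool frame's). Camera axes: x right, y up, looking along -z (the intrinsics and any distortion apply to the point x, -y, -z); pixel columns grow to the right and rows downward; lengths in mm; the calibration is good to about 2 mm. A picture is of the moment at which its call begins: read the wrist's pose just before it.
- ctrl.close_job(): hands the job in, once; it reports no verdict.
The state is a dict: "t": time; "qpos": joint angles; "qvel": joint speeds; "joint_torque": joint torques, N m; "ee_pos": TCP position; "orientation": TCP orientation; "ft_force": force on the tool from outside, world axes, zero at the start; "moment": the same for the moment, N m; "width": finger opening in mm.
Only numpy, scipy, OpenCV 4.12 (cv2) and the standard library are available. Lean on these libraries where they do the work, as an engineer would, in place of code of your own. Each camera call takes 0.05 s, during which the arm holds its last target.

TASK

The skimmer pump is due for cleaning: loosen the orange bar knob on its cover. It has a left-hand thread, so turn it clockwise (seen from above), about 75 degrees, then let go and leave it standing there, loose but still on its thread. Do not tighten it, do not turn the blue knob of the twin pump, and leave the feed jar where it stands.

Things in the scene. Friction and masses are not known exactly. Their poses are not given: they have to be found in the camera images.
- orange_knob (a joint): angle (rad) of the orange knob about its vertical axis, growing CLOCKWISE seen from above: the loosening way, as the black arrow on its cover shows. 0 is tight; it starts at 0 to 0.2, so 75 degrees more is near 1.4. Range -0.4 to 3.0. It resists evenly with 0.2 N m, stays where left and does not rise. A grip of 40 N or more turns it.
- orange_knob_grip (a point): grip point on the knob's axis, 137 mm above the table; turns with it. Its bar is 52 mm long (point x), 16 thick (y), its top 11 mm above this point; the disc under it, 52 across, has its top 23 mm below, the white pump cover 31 mm below. Nothing on the fixed black pump is higher. It is on the left or right; the twin pump of same height is on the other side, axes 220 mm or more apart.
- blue_knob (a joint): angle (rad, clockwise from above positive) of the blue knob of the same shape on the twin pump: a bystander with an ordinary right-hand thread. It starts at 0 and must stay there.
- feed_jar_mid (a point): centre, half-way up, of the loose feed jar, a bystander: 60 mm across, 90 mm high, white cap and yellow band, upright on the table on the far side of the pumps.

How it is judged:
By the outcome, as a careful person would: the job done as asked, in the order asked, and still so for the second after the job is handed in, with the robot touching nothing.
It also fails if it takes over 32 s, if anything falls off the work surface, if the arm or the gripper's body presses on something with over 40 N, if the wrist force passes 120 N, or if a joint passes its speed limit or range.

## Working session

There is one attempt and no reset: what is moved stays moved. The work goes in short steps, Python scripts to look and compute and a tool call to move; the robot and the scene stay as the last step left them, time stands still between calls to the robot, and variables do not carry over. Pictures are saved under pics/ and viewed, and the job is handed in when it is done.

Besides the shell and the picture viewer there is one more tool, called after ">>>" by a JSON object that holds its "op" and its "data", one argument or row to a line. servo_tool: Moves the arm, as the interface text tells. Its arguments: {"type":"object","properties":{"moves":{"type":"string"},"hand":{"type":"number"}},"required":["moves"]}

```bash
mkdir -p pics; python3 - <<'E'
from workcell import ctrl
import cv2
o=ctrl.get_obs();print(o)
for n in("scene","top"):
    m=ctrl.get_image(n)
    cv2.imwrite(f"pics/{n}0.png",m["pixels"][:,:,::-1])
    import pickle;pickle.dump(m,open(f"{n}0.pkl","wb"))
    print({k:v for k,v in m.items() if k not in("pixels","depth")})
E
```

```text
{'t': 0.0, 'qpos': array([-1.27101137e+00,  4.23828551e-01,  1.63064996e+00, -3.50926724e-05,
        1.08858495e+00, -1.89935518e-02]), 'qvel': array([-0.00022186,  0.00089674, -0.00098876,  0.00113989,  0.00094067,
       -0.00052062]), 'joint_torque': array([-1.00412690e-03, -5.44634414e+01, -2.73669183e+01,  6.43165922e-02,
        2.28799466e-02, -1.04350677e-04]), 'ee_pos': array([ 195.75070244, -593.02575403,  240.92507165]), 'orientation': array([-0.32969095,  2.05079084, -2.0477771 ]), 'ft_force': array([ 0.2144736 ,  0.48285227, -0.82579485]), 'moment': array([0.00448297, 0.01919486, 0.01462679]), 'width': 88.1777495288128}
{'vertical_fov': 50.249990518569675, 'cx': 252.94258756848495, 'cy': 188.76625512756638, 'k1': 0.042025622610819637, 'xyz': array([1297.93239809,  -90.45351029,  628.53153333]), 'attitude': array([0.77019195, 0.65703968, 1.31745431])}
{'vertical_fov': 55.00189100150528, 'cx': 253.9064007553233, 'cy': 194.06862994978263, 'k1': -0.022116175753321053, 'xyz': array([472.43473199, -15.86205871, 921.25088377]), 'attitude': array([ 0.16932792, -0.14524518, -1.39023117])}
```

View pics/scene0.png

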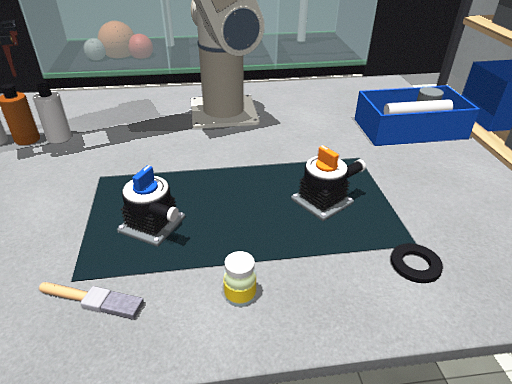

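View pics/top0.png

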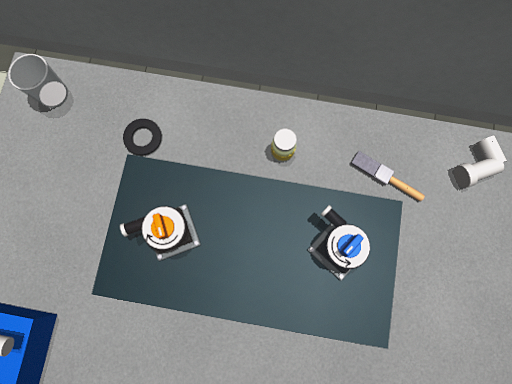

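The top view shows the orange knob near pixel (162,227), the blue one near (349,246) and the jar at (284,143). Next I'll measure the orange bar.

```bash
cat > h.py <<'E'
import numpy as np,cv2,pickle
from scipy.spatial.transform import Rotation as R
def cam(m,Tw=None):
    f=192/np.tan(np.radians(m["vertical_fov"]/2))
    if Tw is None: return f,R.from_rotvec(m["attitude"]).as_matrix(),np.array(m["xyz"])
    return f,Tw[:3,:3],Tw[:3,3]
def rays(m,uv,Tw=None):
    f,Rm,c=cam(m,Tw)
    K=np.array([[f,0,m["cx"]],[0,f,m["cy"]],[0,0,1]])
    p=cv2.undistortPoints(np.array(uv,float).reshape(-1,1,2),K,np.array([m["k1"],0,0,0])).reshape(-1,2)
    d=np.c_[p[:,0],-p[:,1],-np.ones(len(p))]
    return c,d,Rm
def onplane(m,uv,z,Tw=None):
    c,d,Rm=rays(m,uv,Tw);w=d@Rm.T
    return c+w*((z-c[2])/w[:,2])[:,None]
def depthpts(m,mask,Tw=None):
    v,u=np.nonzero(mask&(m["depth"]>0))
    c,d,Rm=rays(m,np.c_[u,v],Tw)
    return c+(d*m["depth"][v,u][:,None])@Rm.T
def mask(m,lo,hi):
    h=cv2.cvtColor(m["pixels"],cv2.COLOR_RGB2HSV)
    return cv2.inRange(h,lo,hi)>0
def bar(m,msk,Tw=None,name=""):
    p=depthpts(m,msk,Tw); 
    print(name,"n",len(p),"zpct",np.percentile(p[:,2],[5,50,95]).round(1))
    t=p[p[:,2]>140]
    if len(t)<5:return
    r=cv2.minAreaRect(t[:,:2].astype(np.float32))
    q=t[:,:2]-t[:,:2].mean(0);w,V=np.linalg.eigh(q.T@q)
    a=np.degrees(np.arctan2(V[1,1],V[0,1]))
    print(" top n",len(t),"mean",t.mean(0).round(1),"rect",r,"pca dir deg",round(a%180,1))
E
python3 - <<'E'
from h import *
for n in("top","scene"):
    m=pickle.load(open(n+"0.pkl","rb"))
    uu,vv=np.meshgrid(np.arange(512),np.arange(384))
    o=mask(m,(8,150,90),(22,255,255)); b=mask(m,(100,150,60),(125,255,255))
    if n=="top": o&=(abs(uu-162)<40)&(abs(vv-227)<40); b&=(abs(uu-349)<40)&(abs(vv-246)<40)
    else: o&=(abs(uu-328)<40)&(abs(vv-158)<40); b&=(abs(uu-145)<40)&(abs(vv-180)<40)
    bar(m,o,None,n+" orange");bar(m,b,None,n+" blue")
m=pickle.load(open("top0.pkl","rb"))
cv2.imwrite("pics/crop0.png",cv2.resize(m["pixels"][185:275,105:215,::-1],None,fx=7,fy=6.6,interpolation=cv2.INTER_CUBIC))
E
```

```text
top orange n 387 zpct [112.4 119.  150.1]
 top n 156 mean [532.2 196.8 148.1] rect ((530.4437866210938, 196.91281127929688), (50.12412643432617, 16.19873046875), 28.025663375854492) pca dir deg 30.3
top blue n 382 zpct [112.6 116.7 150.1]
 top n 151 mean [ 563.8 -212.1  148.2] rect ((561.9610595703125, -211.5858917236328), (16.291568756103516, 50.46030044555664), 58.41136169433594) pca dir deg 145.9
scene orange n 405 zpct [110.3 126.  147.6]
 top n 102 mean [538.7 196.  145.1] rect ((534.1254272460938, 195.98245239257812), (51.7146110534668, 13.96338176727295), 29.73788070678711) pca dir deg 33.0
scene blue n 492 zpct [110.5 126.2 147.6]
 top n 134 mean [ 570.6 -214.5  145.6] rect ((565.8262329101562, -213.1066131591797), (16.30790901184082, 52.051544189453125), 55.32231903076172) pca dir deg 142.5
```

View pics/crop0.png

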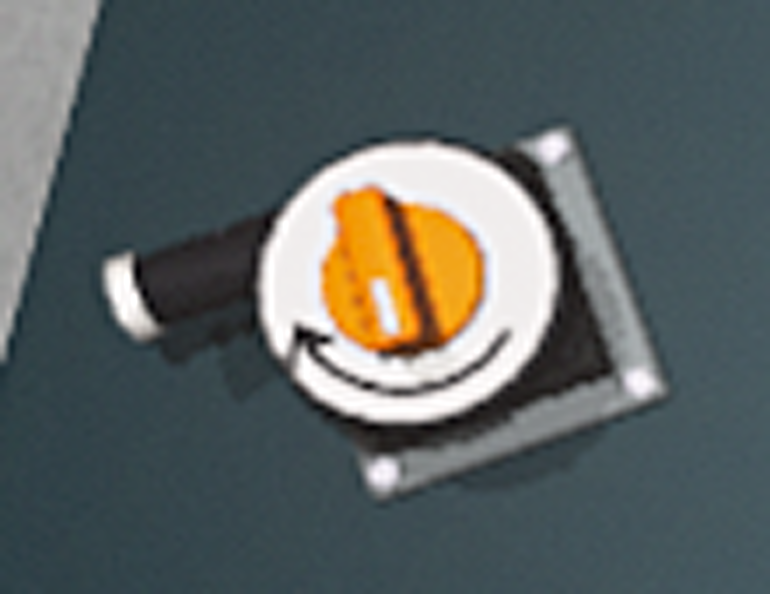

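```bash
python3 - <<'E'
from h import *
from workcell import ctrl
o=ctrl.get_obs();M=R.from_rotvec(o["orientation"]).as_matrix();print(M.round(3))
print("tool z deg",np.degrees(np.arctan2(M[1,2],M[0,2])), "tool x deg",np.degrees(np.arctan2(M[1,0],M[0,0])), np.degrees(o["qpos"]))
m=pickle.load(open("top0.pkl","rb"))
# jar
y=mask(m,(20,100,60),(35,255,255)); v,u=np.nonzero(y); k=(abs(u-284)<30)&(abs(v-143)<30)
print("jar", depthpts(m,y&(np.indices(y.shape)[0]<170)&(np.indices(y.shape)[0]>110)).mean(0))
E
```

```text
[[-0.95  -0.     0.313]
 [-0.313  0.001 -0.95 ]
 [ 0.    -1.    -0.001]]
tool z deg -71.73400432995993 tool x deg -161.73400413677874 [-7.28226551e+01  2.42800831e+01  9.34267698e+01 -1.86375652e-03
  6.23727231e+01 -1.08778546e+00]
jar [763.83207734 -35.05884635  40.53457105]
```

>>> {"op": "servo_tool", "data": {
  "moves": "0.017 0.0395 0 0 0 10; 0.034 0.079 0 0 0 20; 0.05 0.1185 0 0 0 30; 0.067 0.158 0 0 0 40; 0.084 0.1975 0 0 0 50; 0.1 0.237 0 0 0 60; 0.117 0.2765 0 0 0 70; 0.134 0.316 0 0 0 80",
  "hand": 0
}}

```text
t: 1.1
ee_pos: [330.1, -276.1, 241.5]
orientation: [-1.276, 1.098, -1.098]
ft_force: [0.8, -0.0, 0.2]
width: 88.1
```

>>> {"op": "servo_tool", "data": {
  "moves": "0.017 0.0395 0 0 0 10; 0.034 0.079 0 0 0 20; 0.05 0.1185 0 0 0 30; 0.067 0.158 0 0 0 40; 0.084 0.1975 0 0 0 50; 0.1 0.237 0 0 0 60; 0.117 0.2765 0 0 0 70; 0.134 0.316 0 0 0 80"
}}

```text
t: 2.1
ee_pos: [464.1, 39.9, 241.5]
orientation: [-1.571, 0.019, -0.019]
ft_force: [0.9, 0.2, 0.4]
width: 87.9
```

>>> {"op": "servo_tool", "data": {
  "moves": "0.017 0.0395 0 0 0 10; 0.034 0.079 0 0 0 20; 0.05 0.1185 0 0 0 30; 0.067 0.158 0 0 0 30; 0.067 0.158 0 0 0 30; 0.067 0.158 0 0 0 30"
}}

```text
t: 2.85
ee_pos: [530.1, 196.0, 241.1]
orientation: [-1.536, -0.386, 0.388]
ft_force: [-0.5, 0.9, -0.3]
width: 88.2
```

```bash
cat > wr.py <<'E'
from h import *
from workcell import ctrl
import sys
o=ctrl.get_obs();m=ctrl.get_image("wrist")
T=np.eye(4);T[:3,:3]=R.from_rotvec(o["orientation"]).as_matrix();T[:3,3]=o["ee_pos"]
M=T[:3,:3]
print("t",o["t"],"ee",o["ee_pos"].round(1),"yaw z",np.degrees(np.arctan2(M[1,2],M[0,2])).round(2),"tooly",M[:,1].round(3),"q",o["qpos"].round(2))
cv2.imwrite(f"pics/{sys.argv[1]}.png",m["pixels"][:,:,::-1])
W=T@m["T_tool_cam"]
bar(m,mask(m,(8,150,90),(22,255,255)),W,"wrist")
m=ctrl.get_image("top");cv2.imwrite(f"pics/{sys.argv[1]}_top.png",m["pixels"][:,:,::-1])
a=mask(m,(8,150,90),(22,255,255));a[:,:122]=0;a[:,202:]=0;a[:187]=0;a[267:]=0
if a.sum()>20: bar(m,a,None,"top")
E
python3 wr.py w1
```

```text
t 2.85 ee [530.1 196.  241.1] yaw z 118.29 tooly [-0.001 -0.001 -1.   ] q [ 0.33  0.34  1.76 -0.    1.04 -1.73]
wrist n 7263 zpct [113.  317.9 329.6]
 top n 5679 mean [509.8 196.1 284.3] rect ((525.6819458007812, 196.4461669921875), (57.96297073364258, 98.94976806640625), 28.117023468017578) pca dir deg 118.9
top n 250 zpct [112.6 118.  335.4]
 top n 113 mean [527.5 179.7 202. ] rect ((533.8984375, 170.77935791015625), (50.47230529785156, 66.54747009277344), 26.87688636779785) pca dir deg 108.9
```

View pics/w1.png

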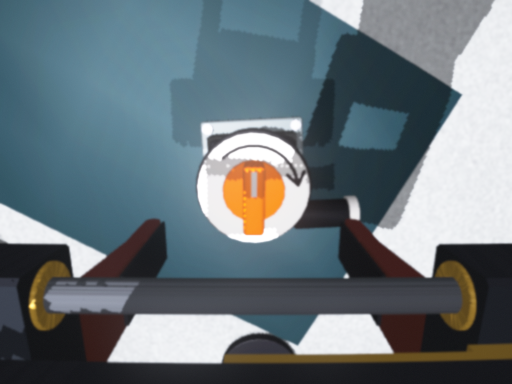

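The wrist view shows the bar upright at about (254,198), midway between the fingers. I'll filter out the gripper points and measure again.

```bash
sed -i 's/t=p\[p\[:,2\]>140\]/t=p[(p[:,2]>140)\&(p[:,2]<160)]/' h.py; python3 wr.py w2; python3 - <<'E'
from h import *
from workcell import ctrl
o=ctrl.get_obs();m=ctrl.get_image("wrist")
T=np.eye(4);T[:3,:3]=R.from_rotvec(o["orientation"]).as_matrix();T[:3,3]=o["ee_pos"]
a=mask(m,(5,60,40),(25,255,255))|mask(m,(0,0,0),(180,255,255))
a[:150]=0;a[245:]=0;a[:,:195]=0;a[:,310:]=0
bar(m,a,T@m["T_tool_cam"],"any colour")
E
```

```text
t 2.95 ee [530.3 195.5 241.4] yaw z 118.22 tooly [-0.001 -0.    -1.   ] q [ 0.33  0.34  1.76 -0.    1.04 -1.73]
wrist n 7243 zpct [113.  318.1 330. ]
 top n 1256 mean [530.2 196.6 147.1] rect ((530.0371704101562, 196.6737518310547), (50.47659683227539, 15.398090362548828), 28.118457794189453) pca dir deg 27.7
top n 260 zpct [112.7 118.2 335.7]
 top n 86 mean [523.8 192.5 147.9] rect ((526.40673828125, 194.6671905517578), (42.20956039428711, 15.915602684020996), 27.35703468322754) pca dir deg 30.1
any colour n 10887 zpct [  1.1 105.8 147.7]
 top n 1509 mean [529.4 196.1 147.2] rect ((530.162109375, 196.70497131347656), (50.917545318603516, 15.635252952575684), 27.967138290405273) pca dir deg 28.3
```

>>> {"op": "servo_tool", "data": {
  "moves": "0 0.001 -0.03 0 0 0; 0 0.001 -0.06 0 0 0; 0 0.001 -0.08 0 0 0; 0 0.001 -0.092 0 0 0; 0 0.001 -0.102 0 0 0; 0 0.001 -0.102 0 0 0; 0 0.001 -0.102 0 0 0"
}}

```text
t: 3.98
ee_pos: [531.4, 197.6, 140.3]
orientation: [-1.536, -0.388, 0.386]
ft_force: [0.2, -0.1, 0.9]
width: 88.1
```

>>> {"op": "servo_tool", "data": {
  "moves": "0 0 0 0 0 0; 0 0 0 0 0 0; 0 0 0 0 0 0; 0 0 0 0 0 0; 0 0 0 0 0 0; 0 0 0 0 0 0; 0 0 0 0 0 0; 0 0 0 0 0 0",
  "hand": 255
}}

```text
t: 4.97
ee_pos: [530.9, 197.5, 139.6]
orientation: [-1.536, -0.387, 0.387]
ft_force: [0.6, -0.0, 0.3]
width: 15.6
```

The gripper closed to 15.6 mm on the bar. I'll start turning clockwise (negative about z).

>>> {"op": "servo_tool", "data": {
  "moves": "0 0 0 0 0 -3; 0 0 0 0 0 -7; 0 0 0 0 0 -11; 0 0 0 0 0 -15; 0 0 0 0 0 -20; 0 0 0 0 0 -25; 0 0 0 0 0 -25; 0 0 0 0 0 -25"
}}

```text
t: 5.98
ee_pos: [530.9, 197.5, 139.7]
orientation: [-1.57, -0.046, 0.046]
ft_force: [0.7, 0.7, -1.1]
width: 15.8
```

```bash
python3 wr.py w3; python3 -c "
from workcell import ctrl
print(ctrl.get_obs())"
```

```text
t 5.975 ee [530.9 197.5 139.7] yaw z 93.33 tooly [-0.  0. -1.] q [ 0.34  0.48  1.83  0.    0.84 -1.29]
wrist n 8729 zpct [113.2 213.7 228.3]
 top n 2397 mean [520.7 196.4 146.9] rect ((522.1525268554688, 196.69403076171875), (30.98663330078125, 34.596710205078125), 57.036861419677734) pca dir deg 2.5
top n 35 zpct [113.2 115.6 237.6]
{'t': 6.075, 'qpos': array([ 3.35212087e-01,  4.76589835e-01,  1.82847108e+00,  2.01103703e-04,
        8.36490562e-01, -1.29350509e+00]), 'qvel': array([-2.60928388e-03,  4.44450420e-05,  1.24148251e-03,  2.46068966e-03,
       -1.37498515e-03,  5.43988644e-03]), 'joint_torque': array([ -0.16878767, -51.75346613, -21.34623528,  -0.24972701,
         0.13686027,  -0.17587529]), 'ee_pos': array([530.90734053, 197.59363891, 139.67350267]), 'orientation': array([-1.57016505, -0.04537848,  0.04538751]), 'ft_force': array([-0.00474371,  1.29743649,  0.49717725]), 'moment': array([ 0.2103084 , -0.13575168, -0.19457117]), 'width': 16.034781564623955}
```

View pics/w3.png

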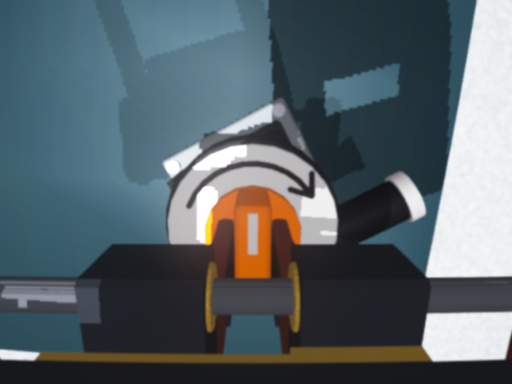

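The wrist view shows the bar at (252,230), still upright between the fingers, and the arrow has turned relative to it. The knob is turning with the grip, so I'll carry on.

>>> {"op": "servo_tool", "data": {
  "moves": "0 0 0 0 0 -4; 0 0 0 0 0 -8; 0 0 0 0 0 -12; 0 0 0 0 0 -16; 0 0 0 0 0 -20; 0 0 0 0 0 -24; 0 0 0 0 0 -27; 0 0 0 0 0 -27"
}}

```text
t: 7.08
ee_pos: [530.9, 197.7, 139.7]
orientation: [-1.546, 0.324, -0.324]
ft_force: [0.9, 0.6, -1.5]
width: 16.2
```

>>> {"op": "servo_tool", "data": {
  "moves": "0 0 0 0 0 -4; 0 0 0 0 0 -8; 0 0 0 0 0 -12; 0 0 0 0 0 -16; 0 0 0 0 0 -20; 0 0 0 0 0 -23; 0 0 0 0 0 -23; 0 0 0 0 0 -23"
}}

```text
t: 8.07
ee_pos: [531.0, 197.7, 139.7]
orientation: [-1.475, 0.636, -0.636]
ft_force: [0.0, 1.8, -1.5]
width: 15.7
```

```bash
python3 wr.py w4; python3 -c "
from workcell import ctrl
print(ctrl.get_obs()['width'])"
```

```text
t 8.075 ee [531.  197.7 139.7] yaw z 43.34 tooly [ 0.  0. -1.] q [ 0.34  0.48  1.83  0.    0.84 -0.42]
wrist n 8956 zpct [113.1 206.  228.3]
 top n 2417 mean [524.  204.6 146.9] rect ((525.2019653320312, 203.27259826660156), (31.18130874633789, 35.05198669433594), 79.45511627197266) pca dir deg 132.4
15.801798898579088
```

View pics/w4.png

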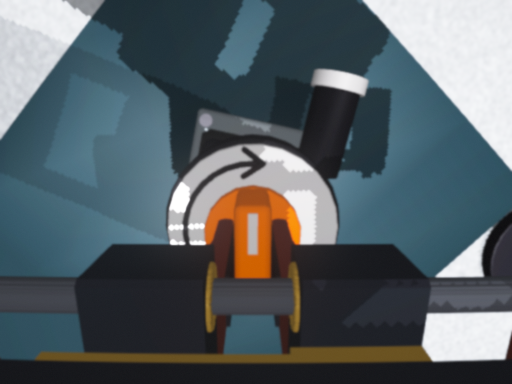

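The bar is still upright in the grip at (252,230), with 75° turned. I'll let go and rise.

>>> {"op": "servo_tool", "data": {
  "moves": "0 0 0 0 0 0; 0 0 0 0 0 0; 0 0 0 0 0 0; 0 0 0 0 0 0; 0 0 0 0 0 0; 0 0 0 0 0 0; 0 0 0 0 0 0; 0 0 0 0 0 0",
  "hand": 0
}}

```text
t: 9.18
ee_pos: [530.9, 197.5, 139.7]
orientation: [-1.475, 0.637, -0.637]
ft_force: [-1.1, -0.4, 1.1]
width: 87.3
```

>>> {"op": "servo_tool", "data": {
  "moves": "0 0 0.015 0 0 0; 0 0 0.035 0 0 0; 0 0 0.06 0 0 0; 0 0 0.085 0 0 0; 0 0 0.102 0 0 0; 0 0 0.102 0 0 0; 0 0 0.102 0 0 0"
}}

```text
t: 10.05
ee_pos: [530.4, 197.4, 241.1]
orientation: [-1.476, 0.638, -0.637]
ft_force: [1.0, 0.2, -0.6]
width: 87.7
```

```bash
python3 wr.py w5; python3 - <<'E'
from h import *
from workcell import ctrl
m=ctrl.get_image("scene");cv2.imwrite("pics/scene5.png",m["pixels"][:,:,::-1])
m=ctrl.get_image("top")
b=mask(m,(100,150,60),(125,255,255));b[:,:309]=0;b[:,389:]=0;b[:206]=0;b[286:]=0
bar(m,b,None,"blue top")
y=mask(m,(20,100,60),(35,255,255));y[:110]=0;y[170:]=0
print("jar",depthpts(m,y).mean(0))
E
```

```text
t 10.05 ee [530.4 197.4 241.1] yaw z 43.27 tooly [-0.001 -0.    -1.   ] q [ 0.34  0.34  1.76 -0.    1.04 -0.42]
wrist n 5002 zpct [113.7 321.6 329.7]
 top n 537 mean [523.  206.5 146.6] rect ((529.2723999023438, 199.1812744140625), (15.362971305847168, 46.86925506591797), 43.02367401123047) pca dir deg 138.8
top n 169 zpct [112.4 138.6 310.3]
 top n 73 mean [540.7 185.  147.7] rect ((540.2540893554688, 185.49147033691406), (15.494011878967285, 22.682249069213867), 38.82749557495117) pca dir deg 111.7
blue top n 377 zpct [112.7 116.6 149.6]
 top n 149 mean [ 563.8 -212.2  148.2] rect ((562.326171875, -211.68521118164062), (15.674798965454102, 50.375633239746094), 56.697608947753906) pca dir deg 145.2
jar [763.48584948 -35.48465229  40.55151186]
```

View pics/w5.png

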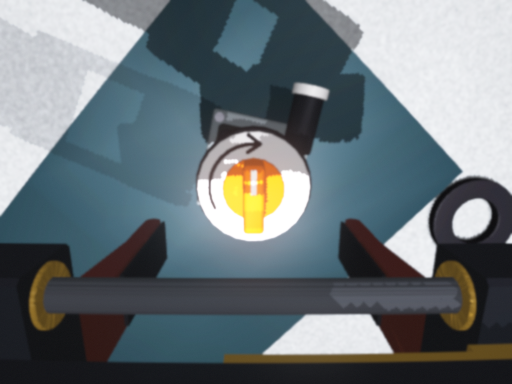

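View pics/scene5.png

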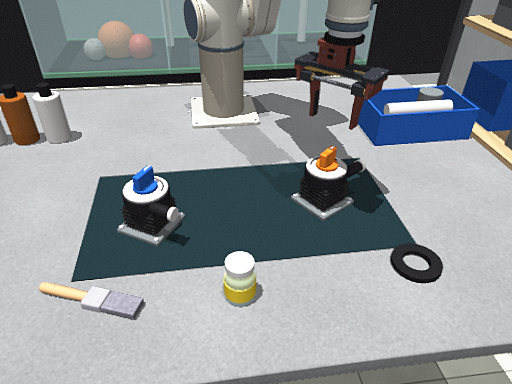

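The bar now lies at 133° (rectangle fit), against 28° before, so it has turned 75° clockwise. The blue knob and the jar are unmoved and the gripper is clear. I'll hand the job in.

```bash
python3 -c "
from workcell import ctrl
print(ctrl.close_job())"
```

```text
the job is handed in; nothing more can be done
None
```

I turned the orange knob about 75° clockwise, the loosening way, then let go and rose straight up about 100 mm clear of it. The job was handed in at roughly 10 s of the 32 s allowed.

- **Orange knob:** the wrist camera's rectangle fit put the bar at 28.1° before and 133.0° (that is, -47.0°) after, a turn of 75.1°. It followed the grip with no visible slip, and the forces reported after each move stayed under about 2 N.
- **Bystanders:** the blue knob and the feed jar show no movement beyond measurement noise. The blue bar's angle read within 1–2° of its first reading, and the jar within 0.6 mm.
- **Disagreements:** after release, two readings of the orange bar did not match 133.0°. A principal-axis fit to the wrist image gave 138.8°, thrown off by glare that cut into the colour mask. The top camera's view was partly blocked by the gripper. I relied on the rectangle fit, which agrees with the tool's own measured turn of about 75°.
- **Grip force:** the gripper's fixed grip, half its maximum or about 30 N, is below the stated 40 N. I checked the knob after the first 25°, before going on.

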